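Lock the pad press with its extension bar

TASK

Lock the toggle clamp of the note-pad press: take the loose steel bar from its rest, push its socket fully home over the clamp's short stub lever, swing the lever with it past the dead point until it snaps over, and lean on it against its stop with about 9 N for half a second. Never push with more than about 12 N or twist the bar in its fit, and let only the bar, never the gripper, touch the press. Then draw the bar off, lay it back in both forks of its rest, and leave the other things on the desk as they are.

Things in the scene. Friction and masses are not known exactly. Their poses are not given: they have to be found in the camera images.
- press: Pad press, fixed on a wooden plinth on a dark drawer unit: plywood board (top 254 mm over the desk) with a flat-lying steel toggle clamp; at the far end a fence (top at 300 mm) and a paper block. Origin: on the lever's vertical pivot axis, at desk height; x along the plunger toward the paper, z up. Board x -50 to 135 mm, y -65 to 65; unit x -63 to 153, y -88 to 88, 170 high. Place, yaw vary.
- stub_tip (a point): Round nose of the clamp's stub lever, 85 mm from the pivot axis, 300 mm over the desk; x points outward along the lever, z up. The stub is a level steel rod 12 mm in diameter with a hemispherical nose, bare from 33 to 85 mm from the axis; nearer in it is a plate 24 mm wide, then the dark hub, 34 mm across, top 309 mm over the desk.
- clamp_handle (a joint): Lever angle about the vertical pivot, rad; 0 = open, as found: the stub points 120 degrees counter-clockwise (from above) from the press's x. Grows counter-clockwise. The plunger spring resists by up to about 0.9 N m near 0.35 (8 to 9 N across the middle of the fitted bar), fades out at the dead point at 0.78, then drives the lever on to a hard stop at 0.95 = locked. Let go earlier, it springs back.
- bar: Extension bar, loose, about 0.2 kg: steel, 190 mm long, 22 x 22 mm in section, lying level in the forks of its rest. Origin: mid-length (also the centre of mass), centre of the underside; x along the bar toward the open socket end, z up; a black rubber cap at the other end. The socket is a central square hole 15 x 15 mm, 50 mm deep, with a flat bottom.
- socket_end (a point): Centre of the flat bottom of the bar's socket, 50 mm in from the open end (45 mm from mid-length), on the bar's centre line; x toward the open end. Fully home on the stub it meets the nose of the stub (point stub_tip); the bar's x then points at the pivot. Leverage makes about 3 N of contact in the socket per N pushed across the bar's middle; under load the bar leads the stub by about 0.05 rad of play; turned farther it wedges and adds to it.
- mouth (a point): Centre of the bar's open socket end, on its centre line (95 mm from the bar's middle, 11 mm over its underside). Reach it from over the two monitors, whose tops are about 565 mm over the desk and whose screens begin 225 mm up.
- rest: The bar's rest, a wooden stand fixed to the desk: foot 100 x 80 mm, column, cross-beam 126 x 40 mm (top at 248 mm), two grey forks 12 mm thick at x = -55 and 55 mm. Origin: centre of its underside; x along the bar toward its socket end, z up. Fork floors, where the bar lies centred, are 270 mm over the desk, about 28 mm wide; prongs splay to about 43 mm at their tops, 294 mm up. Place, yaw vary.
- cup: Bystander: white cup, 72 mm across, 83 mm high, origin at the centre of its base; leave alone.
- mouse: Bystander: black computer mouse, 104 x 60 x 37 mm, origin under its centre; leave alone.
- tape_measure: Bystander: black and red tape measure, 41 x 82 x 72 mm, origin under its centre; leave alone.
- calculator: Bystander: desk calculator, 150 x 105 x 29 mm, origin under its centre; leave alone.
- notes: Bystander: pad of pink sticky notes, 76 x 76 x 16 mm, origin under its centre; leave alone.
- eraser: Bystander: blue and white eraser, 23 x 52 x 13 mm, origin under its centre; leave alone.

How it is judged:
By the outcome, as a careful person would: the job done as asked, in the order asked, and still so for the second after the job is handed in, with the robot touching nothing.
It also fails if it takes over 70 s, if anything falls off the work surface, if the arm or the gripper's body presses on something with over 40 N, if the wrist force passes 120 N, or if a joint passes its speed limit or range.

ROBOT

A 7-joint arm with a two-finger parallel gripper is mounted at the origin on a cart in front of the work surface, level with it; the furniture and walls round the work are solid. World frame = base frame: x ahead of the robot, y to its left, z up, the work surface at z = 0. Lengths are in m, angles in rad, forces in N, time in s.
With the tool pointing down it reaches from about 0.425 to 1.025 m from the base axis. Payload 3.6 kg.
Tool frame: the origin (TCP) lies midway between the tips of the shut fingers; the grasp point (between the pads) lies 19 mm behind it; x points along the fingers, z is the direction in which the jaws open and shut, and the axes are right-handed (so a half turn about x gives the same grasp; the last joint's range is limited). The gripper opens to 85 mm and grips with 20 to 120 N. Pads are 22 mm wide; open, the fingers measure 114 mm over their backs; the gripper's body (76 mm by 85 mm) begins 54 mm behind the grasp point. The pads swing forward as they close: fully open they stand 13 mm farther back than shut.
Start: joints at [1.141, 0.591, 0.048, 1.609, -0.033, 0.943, -0.034], TCP at [0.24, -0.684, 0.231] pointing down, gripper open.
Joint ranges: [-2.69, 2.69], [-0.47, 2.24], [-1.27, 1.36], [0.19, 2.51], [-1.53, 4.68], [0.08, 2.07], [-3.09, 3.09]. Speed limits (rad/s): [2.57, 2.57, 3.14, 3.14, 3.14, 3.14, 3.14].

INTERFACE

Orientations are given as a unit quaternion [x, y, z, w].
In Python, from station import monitor, cams, workorder gives the robot as it stands. The module is installed in compiled form; this text tells all that it offers.
- The arm moves only by the tool apply_moves, never from a script. Its argument "deltas" is a list of rows, each a list of 3 entries, a list of its own where there are three numbers: the shift along the tool's x, y, z in m, then the turn, a rotation vector about the tool's x, y, z in degrees, then the finger opening in m, from 0 to 0.0854. In form: [[[tx, ty, tz], [rx, ry, rz], jaw], ...]. A call has 1 to 10 rows; each row shifts and turns the pose as measured when the row begins, along the tool's axes as they then stand; what a row does not reach is not made up. A row lasts 1/12 s, in which the tool goes at most 41.7 mm and 7.16 degrees, less where a joint would pass 70% of its speed; a pose out of reach is approached as far as the arm can. A call with a gripper value outside its range is refused whole. The fingers move at their own pace and stop on an object; "grip_force" is the grip in N (left out, the last holds). Time passes only in rows, so rows that do not move let the fingers close. It gives the time, the measured TCP pose, the force and the opening at its end, in the units of the state.
- monitor.read_state(): the state, without advancing time (a new reading comes with each control period).
- cams.read_camera(name): name is "side" or "top" or "wrist"; returns a dict with "pixels" (384x512x3 uint8, red, green, blue), "mtx" (3x3 intrinsics, pixels), "pose" (4x4, takes a point from camera to world coordinates); the wrist camera has in their place "T_tool_cam" (4x4, takes a point from camera to tool coordinates, whose origin is the TCP and whose axes are the tool frame's). Camera axes: x right, y down, z forward; pixel columns grow to the right and rows downward; lengths in m; the calibration is good to about 2 mm. The wrist camera is an equidistant fisheye: a pixel r from the principal point sees the ray r / f radians off the axis. A picture is of the moment at which its call begins: read the wrist's pose just before it. There is no depth.
- workorder.job_done(): hands the job in, once; it reports no verdict.
The state is a dict: "time": time; "joint_pos": joint angles; "qd": joint speeds; "effort": joint torques, N m; "ee_pos": TCP position; "tcp_rot": TCP orientation; "ft_force": force on the tool from outside, world axes, zero at the start; "ft_torque": the same for the moment, N m; "gripper_width": finger opening in m.
Only numpy, scipy, OpenCV 4.12 (cv2) and the standard library are available. Lean on these libraries where they do the work, as an engineer would, in place of code of your own. Each camera call takes 0.05 s, during which the arm holds its last target. There are 200 camera calls.

## Working session

There is one attempt and no reset: what is moved stays moved. The work goes in short steps, Python scripts to look and compute and a tool call to move; the robot and the scene stay as the last step left them, time stands still between calls to the robot, and variables do not carry over. Pictures are saved under pics/ and viewed, about 8 in all and at most 12, crops included, and the job is handed in when it is done.

Besides the shell and the picture viewer there is one more tool, called after "Request:" by a JSON object that holds its "name" and its "arguments", one argument or row to a line. apply_moves: Moves the arm, as the interface text tells. Its arguments: {"type":"object","properties":{"deltas":{"type":"array"},"grip_force":{"type":"number"}},"required":["deltas"]}

```bash
mkdir -p pics; cat > h.py <<'E'
import numpy as np, cv2
from station import monitor, cams, workorder
from scipy.spatial.transform import Rotation as R
def save(name,fn):
    s=monitor.read_state(); c=cams.read_camera(name); np.savez('pics/'+fn+'.npz',**{k:np.array(v) for k,v in c.items()},p=s['ee_pos'],q=s['tcp_rot'])
    cv2.imwrite('pics/'+fn+'.png',cv2.cvtColor(c['pixels'],cv2.COLOR_RGB2BGR)); return s,c
def ray(fn,u,v):
    d=np.load('pics/'+fn+'.npz'); K=d['mtx']
    x=(u-K[0,2])/K[0,0]; y=(v-K[1,2])/K[1,1]
    if 'pose' in d: T=d['pose']; r=np.array([x,y,1.])
    else:
        W=np.eye(4); W[:3,:3]=R.from_quat(d['q']).as_matrix(); W[:3,3]=d['p']; T=W@d['T_tool_cam']
        t=np.hypot(x,y); r=np.array([x/t*np.sin(t),y/t*np.sin(t),np.cos(t)])
    return T[:3,3],T[:3,:3]@r
def atz(fn,u,v,z):
    o,r=ray(fn,u,v); return o+r*(z-o[2])/r[2]
def proj(fn,P):
    d=np.load('pics/'+fn+'.npz'); K=d['mtx']
    if 'pose' in d: T=d['pose']
    else:
        W=np.eye(4); W[:3,:3]=R.from_quat(d['q']).as_matrix(); W[:3,3]=d['p']; T=W@d['T_tool_cam']
    c=T[:3,:3].T@(np.array(P)-T[:3,3])
    if 'pose' not in d:
        t=np.arctan2(np.hypot(c[0],c[1]),c[2]); n=np.hypot(c[0],c[1]); c=np.array([c[0]/n*t,c[1]/n*t,1])
    return (K@(c/c[2]))[:2]
E
python3 - <<'E'
from h import *
for n in ['top','side','wrist']:
    s,c=save(n,n+'0'); print(n,c['mtx'].round(1).tolist(),np.array(c.get('pose',c.get('T_tool_cam'))).round(3).tolist())
print(s)
a=cv2.imread('pics/top0.png');b=cv2.imread('pics/side0.png')
E
```

```text
top [[369.7, 0.0, 260.1], [0.0, 369.7, 193.7], [0.0, 0.0, 1.0]] [[0.014, -0.982, 0.19, 0.468], [-1.0, -0.018, -0.018, -0.264], [0.021, -0.19, -0.982, 1.053], [0.0, 0.0, 0.0, 1.0]]
side [[415.8, 0.0, 248.9], [0.0, 415.8, 194.3], [0.0, 0.0, 1.0]] [[0.135, 0.477, -0.869, 1.67], [0.991, -0.054, 0.124, -0.401], [0.012, -0.877, -0.48, 0.784], [0.0, 0.0, 0.0, 1.0]]
wrist [[297.3, 0.0, 257.5], [0.0, 297.3, 190.0], [0.0, 0.0, 1.0]] [[-0.0, -0.261, 0.965, -0.142], [-0.0, -0.965, -0.261, 0.065], [1.0, -0.001, -0.0, -0.002], [0.0, 0.0, 0.0, 1.0]]
{'time': 0.1, 'joint_pos': array([ 1.14053791,  0.59202181,  0.04827869,  1.60971067, -0.03329216,
        0.94268402, -0.03369795]), 'qd': array([ 6.10491137e-05, -7.18816324e-04,  3.57723657e-04, -4.13987221e-03,
        4.86004374e-04, -7.52140464e-04, -1.21944622e-03]), 'effort': array([ 4.13540358e-03, -5.50000441e+01,  1.55325785e+00, -1.98824430e+01,
        9.77245742e-03,  3.80534300e-03,  1.00579871e-05]), 'ee_pos': array([ 0.23933598, -0.6835618 ,  0.23025236]), 'tcp_rot': array([ 0.40948734,  0.57734619, -0.40872306,  0.5761397 ]), 'ft_force': array([-0.61820784, -0.82209831,  0.21281542]), 'ft_torque': array([ 0.0101946 , -0.02233485, -0.00772623]), 'gripper_width': 0.0851332883626962}
```

View pics/top0.png

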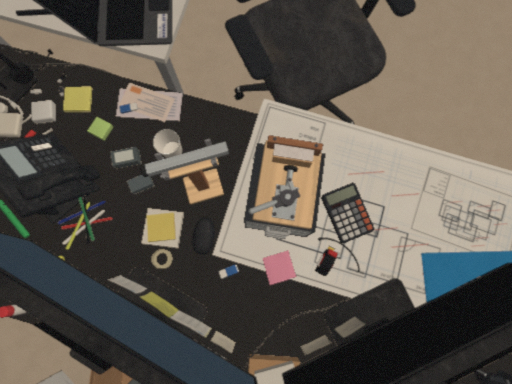

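View pics/side0.png

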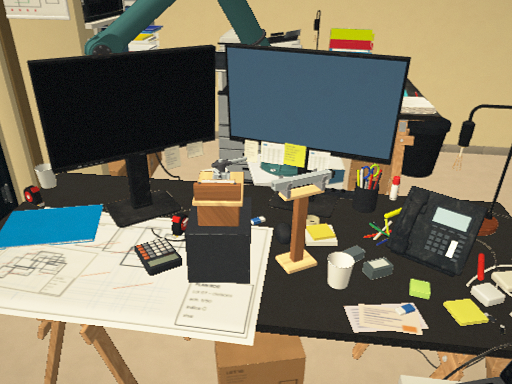

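```bash
python3 - <<'E'
import cv2
a=cv2.imread('pics/top0.png')
c=a[110:240,120:340]; c=cv2.resize(c,None,fx=3.6,fy=3.6,interpolation=cv2.INTER_CUBIC)
for i in range(120,340,20):
    cv2.putText(c,str(i),(int((i-120)*3.6),8),0,.3,(0,0,255),1); c[0:14,int((i-120)*3.6)]=(0,0,255)
for i in range(110,240,10):
    cv2.putText(c,str(i),(0,int((i-110)*3.6)+3),0,.3,(0,0,255),1)
cv2.imwrite('pics/c1.png',c)
E
```

```text
(no output)
```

View pics/c1.png

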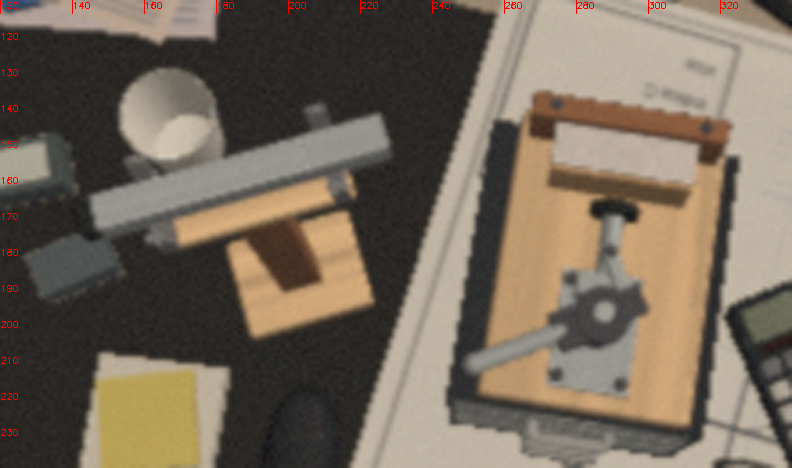

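```bash
python3 - <<'E'
from h import *
f=lambda X,Y,z:atz('top0',120+X/3.6,110+Y/3.6,z)
for n,X,Y,z in [('barLa',90,195,.292),('barLb',113,238,.292),('barRa',378,113,.292),('barRb',391,155,.292),('pivot',603,312,.309),('tip',468,367,.303),('fenceL',533,95,.3),('fenceR',727,125,.3),('boardBL',480,388,.254),('boardBR',690,428,.254),('footBL',253,338,.0),('footBR',374,300,0),('plunger',613,215,.29)]:
    print(n,f(X,Y,z).round(3))
L=(f(90,195,.292)+f(113,238,.292))/2;Rr=(f(378,113,.292)+f(391,155,.292))/2
print(L,Rr,(L+Rr)/2,np.linalg.norm(L-Rr),np.degrees(np.arctan2(*(Rr-L)[[1,0]])))
# monitors top edges
for u,v in [(0,236),(100,290),(253,382),(285,378),(512,262)]: print('mon',u,v,atz('top0',u,v,.565).round(3))
b=cv2.imread('pics/side0.png')[150:230,180:350]
b=cv2.resize(b,None,fx=4.6,fy=4.6,interpolation=cv2.INTER_CUBIC); cv2.imwrite('pics/c2.png',b)
E
```

```text
barLa [ 0.675 -0.033  0.292]
barLb [ 0.649 -0.048  0.292]
barRa [ 0.729 -0.2    0.292]
barRb [ 0.703 -0.209  0.292]
pivot [ 0.607 -0.333  0.309]
tip [ 0.575 -0.257  0.303]
fenceL [ 0.739 -0.293  0.3  ]
fenceR [ 0.723 -0.408  0.3  ]
boardBL [ 0.569 -0.264  0.254]
boardBR [ 0.547 -0.391  0.254]
footBL [ 0.639 -0.082  0.   ]
footBR [ 0.671 -0.178  0.   ]
plunger [ 0.669 -0.341  0.29 ]
[ 0.66203988 -0.04045988  0.292     ] [ 0.71599907 -0.20449638  0.292     ] [ 0.68901947 -0.12247813  0.292     ] 0.1726834273672783 -71.79157368248093
mon 0 236 [0.501 0.064 0.565]
mon 100 290 [ 0.434 -0.071  0.565]
mon 253 382 [ 0.328 -0.267  0.565]
mon 285 378 [ 0.333 -0.306  0.565]
mon 512 262 [ 0.477 -0.606  0.565]
```

View pics/c2.png

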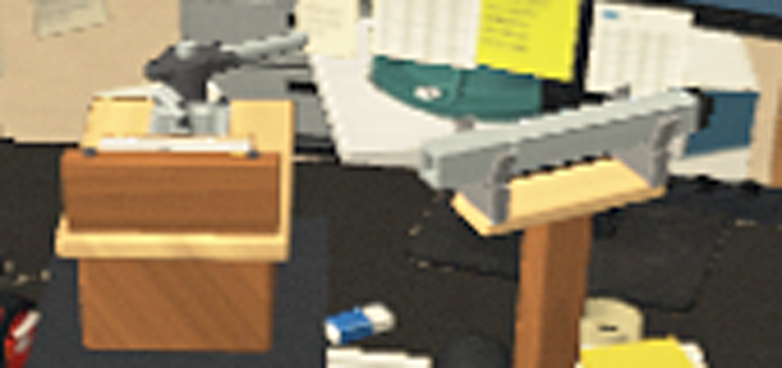

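```bash
cat >> h.py <<'E'
def rel(P,yaw):
    """tool-frame shift to world P, and rotvec (deg) to tool-down pose with bar yaw (deg), jaws across bar"""
    s=monitor.read_state(); M=R.from_quat(s['tcp_rot']); best=None
    for k in (90,-90):
        a=np.radians(yaw+k); z=np.array([np.cos(a),np.sin(a),0]); x=np.array([0,0,-1.]); y=np.cross(z,x)
        rv=(M.inv()*R.from_matrix(np.c_[x,y,z])).as_rotvec(degrees=True)
        if best is None or np.linalg.norm(rv)<np.linalg.norm(best): best=rv
        print('  alt rot',k,rv.round(1))
    print('t',round(s['time'],2),'pos',s['ee_pos'].round(4),'shift mm',(M.inv().apply(np.array(P)-s['ee_pos'])*1000).round(1),'rot',best.round(2),'F',s['ft_force'].round(1),'w',round(s['gripper_width'],4),'q',s['joint_pos'].round(2))
E
python3 - <<'E'
from h import *
s=monitor.read_state(); print(R.from_quat(s['tcp_rot']).as_matrix().round(3))
rel([.686,-.114,.62],-72)
E
```

```text
[[-0.001  0.944  0.33 ]
 [ 0.002  0.331 -0.944]
 [-1.    -0.    -0.002]]
  alt rot 90 [-88.7  -0.1  -0.1]
  alt rot -90 [91.3 -0.1  0.1]
t 0.15 pos [ 0.2394 -0.6837  0.2304] shift mm [-389.   609.8 -390.7] rot [-8.87e+01 -8.00e-02 -7.00e-02] F [-0.  -0.4  0. ] w 0.0859 q [ 1.14  0.59  0.05  1.61 -0.03  0.94 -0.03]
```

Request:
{"name": "apply_moves", "arguments": {
  "deltas": [
    [[-0.041, 0, 0], [0, 0, 0], 0.085],
    [[-0.041, 0, 0], [0, 0, 0], 0.085],
    [[-0.041, 0, 0], [0, 0, 0], 0.085],
    [[-0.041, 0, 0], [0, 0, 0], 0.085],
    [[-0.041, 0, 0], [0, 0, 0], 0.085],
    [[-0.041, 0, 0], [0, 0, 0], 0.085],
    [[-0.041, 0, 0], [0, 0, 0], 0.085],
    [[-0.041, 0, 0], [0, 0, 0], 0.085],
    [[-0.041, 0, 0], [0, 0, 0], 0.085],
    [[-0.041, 0, 0], [0, 0, 0], 0.085]
  ]
}}

```text
time: 0.98
ee_pos: [0.2391, -0.6814, 0.6345]
tcp_rot: [0.417, 0.589, -0.401, 0.565]
ft_force: [1.1, -1.6, -0.1]
gripper_width: 0.085
```

Request:
{"name": "apply_moves", "arguments": {
  "deltas": [
    [[-0.01, 0.033, -0.021], [0, 0, 0], 0.085],
    [[-0.01, 0.033, -0.021], [0, 0, 0], 0.085],
    [[-0.005, 0.034, -0.022], [0, 0, 0], 0.085],
    [[0, 0.034, -0.022], [0, 0, 0], 0.085],
    [[0, 0.034, -0.022], [0, 0, 0], 0.085],
    [[0, 0.034, -0.022], [0, 0, 0], 0.085],
    [[0, 0.034, -0.022], [0, 0, 0], 0.085],
    [[0, 0.034, -0.022], [0, 0, 0], 0.085],
    [[0, 0.034, -0.022], [0, 0, 0], 0.085],
    [[0, 0.034, -0.022], [0, 0, 0], 0.085]
  ]
}}

```text
time: 1.82
ee_pos: [0.4878, -0.3681, 0.6718]
tcp_rot: [0.418, 0.579, -0.415, 0.564]
ft_force: [0.5, 0.2, -0.2]
gripper_width: 0.0851
```

```bash
python3 -c "
from h import *
rel([.686,-.114,.62],-72)"
```

```text
alt rot 90 [-90.2  -1.3  -0.5]
  alt rot -90 [89.8 -0.5  1.3]
t 1.82 pos [ 0.4878 -0.3681  0.6718] shift mm [  53.1  266.9 -180.2] rot [89.82 -0.5   1.3 ] F [ 0.5  0.2 -0.2] w 0.0851 q [ 0.61  0.26 -0.05  1.13  0.01  1.77 -0.7 ]
```

Request:
{"name": "apply_moves", "arguments": {
  "deltas": [
    [[0, 0.033, -0.022], [0, 0, 0], 0.085],
    [[0, 0.033, -0.022], [0, 0, 0], 0.085],
    [[0, 0.033, -0.022], [0, 0, 0], 0.085],
    [[0, 0.033, -0.022], [0, 0, 0], 0.085],
    [[0, 0.033, -0.022], [0, 0, 0], 0.085],
    [[0, 0.033, -0.022], [0, 0, 0], 0.085],
    [[0, 0.033, -0.022], [0, 0, 0], 0.085],
    [[0, 0.015, -0.01], [-7, 0, 0], 0.085],
    [[0.01, 0, 0], [-7, 0, 0], 0.085],
    [[0.02, 0, 0], [-7, 0, 0], 0.085]
  ]
}}

```text
time: 2.65
ee_pos: [0.6833, -0.1089, 0.6392]
tcp_rot: [0.306, 0.648, -0.296, 0.631]
ft_force: [-0.0, -0.8, 1.0]
gripper_width: 0.085
```

Request:
{"name": "apply_moves", "arguments": {
  "deltas": [
    [[0.025, 0, 0], [-7.1, 0, 0], 0.085],
    [[0.03, 0, 0], [-7.1, 0, 0], 0.085],
    [[0.03, 0, 0], [-7.1, 0, 0], 0.085],
    [[0.03, 0, 0], [-7.1, 0, 0], 0.085],
    [[0.03, 0, 0], [-7.1, 0, 0], 0.085],
    [[0.03, 0, 0], [-7.1, 0, 0], 0.085],
    [[0.02, 0, 0], [-7.1, 0, 0], 0.085],
    [[0.01, 0, 0], [-7.1, 0, 0], 0.085],
    [[0, 0, 0], [-7.1, 0, 0], 0.085],
    [[0, 0, 0], [0, 0, 0], 0.085]
  ]
}}

```text
time: 3.48
ee_pos: [0.6747, -0.1002, 0.4137]
tcp_rot: [-0.076, 0.712, 0.096, 0.691]
ft_force: [0.8, -0.4, -0.4]
gripper_width: 0.0848
```

```bash
python3 -c "
from h import *
rel([.686,-.114,.42],-72)
save('wrist','w1')
for P in [(.716,-.2045,.292),(.686,-.114,.292),(.607,-.333,.309),(.575,-.257,.3)]: print(proj('w1',P).round(0))
c=cv2.resize(cv2.imread('pics/w1.png'),None,fx=1.5,fy=1.5,interpolation=2); cv2.imwrite('pics/w1b.png',c)"
```

```text
alt rot 90 [-4.  -1.4 -1.9]
  alt rot -90 [176.   -2.9   2.2]
t 3.48 pos [ 0.6747 -0.1002  0.4137] shift mm [ -7.  -15.9   7.5] rot [-3.99 -1.41 -1.9 ] F [ 0.8 -0.4 -0.4] w 0.0848 q [ 0.4   0.45 -0.47  1.46  0.18  1.32  0.16]
[275. 294.]
[270. 207.]
[160. 360.]
[140. 303.]
```

View pics/w1b.png

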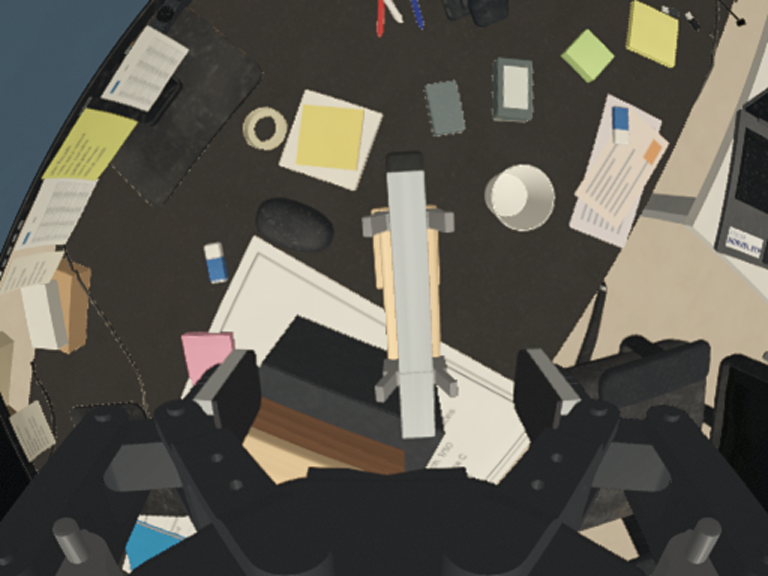

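```bash
python3 -c "
from h import *
S=atz('w1',420/1.5,437/1.5,.292);C=atz('w1',405/1.5,153/1.5,.292);E=atz('w1',406/1.5,171/1.5,.292)
d=S-C; print(S,C,E,np.linalg.norm(d),np.degrees(np.arctan2(d[1],d[0])),(S+C)/2)
for X,Y in [(393,300),(432,300)]: print(atz('w1',X/1.5,Y/1.5,.292))
"
```

```text
[ 0.71978332 -0.20028858  0.292     ] [ 0.66212867 -0.02051686  0.292     ] [ 0.66532302 -0.03079854  0.292     ] 0.18879070353637947 -72.21841641788814 [ 0.690956   -0.11040272  0.292     ]
[ 0.67709287 -0.10891703  0.292     ]
[ 0.70046812 -0.10294025  0.292     ]
```

Request:
{"name": "apply_moves", "arguments": {
  "deltas": [
    [[0, 0, 0], [-4, -1.4, -1.9], 0.06],
    [[0, 0, 0], [0, 0, 0], 0.06]
  ]
}}

```text
time: 3.7
ee_pos: [0.675, -0.1008, 0.4133]
tcp_rot: [-0.108, 0.699, 0.107, 0.699]
ft_force: [-0.1, -0.8, -0.1]
gripper_width: 0.0638
```

```bash
python3 -c "
from h import *
rel([.6895,-.111,.264],-72.2)"
```

```text
alt rot 90 [-0.3 -0.   0. ]
  alt rot -90 [179.7   0.    0. ]
t 3.7 pos [ 0.675  -0.1008  0.4133] shift mm [149.3 -14.   10.8] rot [-0.32 -0.01  0.03] F [-0.1 -0.8 -0.1] w 0.0638 q [ 0.4   0.43 -0.48  1.48  0.2   1.28  0.21]
```

Request:
{"name": "apply_moves", "arguments": {
  "deltas": [
    [[0.02, -0.007, 0.006], [0, 0, 0], 0.06],
    [[0.03, -0.007, 0.005], [0, 0, 0], 0.06],
    [[0.03, 0, 0], [0, 0, 0], 0.06],
    [[0.03, 0, 0], [0, 0, 0], 0.06],
    [[0.02, 0, 0], [0, 0, 0], 0.06],
    [[0.01, 0, 0], [0, 0, 0], 0.06],
    [[0.005, 0, 0], [0, 0, 0], 0.06],
    [[0, 0, 0], [0, 0, 0], 0.06]
  ]
}}

```text
time: 4.37
ee_pos: [0.6976, -0.1125, 0.2721]
tcp_rot: [-0.098, 0.695, 0.095, 0.706]
ft_force: [-0.0, -0.8, 0.2]
gripper_width: 0.0596
```

```bash
python3 -c "
from h import *
rel([.6895,-.111,.264],-72.2)
save('wrist','w2')
for P in [(.7197,-.2003,.292),(.662,-.0205,.292)]: print(proj('w2',P).round(0)*1.5)
c=cv2.resize(cv2.imread('pics/w2.png'),None,fx=1.5,fy=1.5,interpolation=2); cv2.imwrite('pics/w2b.png',c)"
```

```text
alt rot 90 [-2.1  0.8  0.4]
  alt rot -90 [177.8   0.6  -1.2]
t 4.37 pos [ 0.6976 -0.1125  0.2721] shift mm [ 8.   3.6 -7.5] rot [-2.15  0.79  0.36] F [-0.  -0.8  0.2] w 0.0596 q [ 0.38  0.56 -0.44  1.61  0.27  1.02  0.13]
[382.5 574.5]
[354.   58.5]
```

View pics/w2b.png

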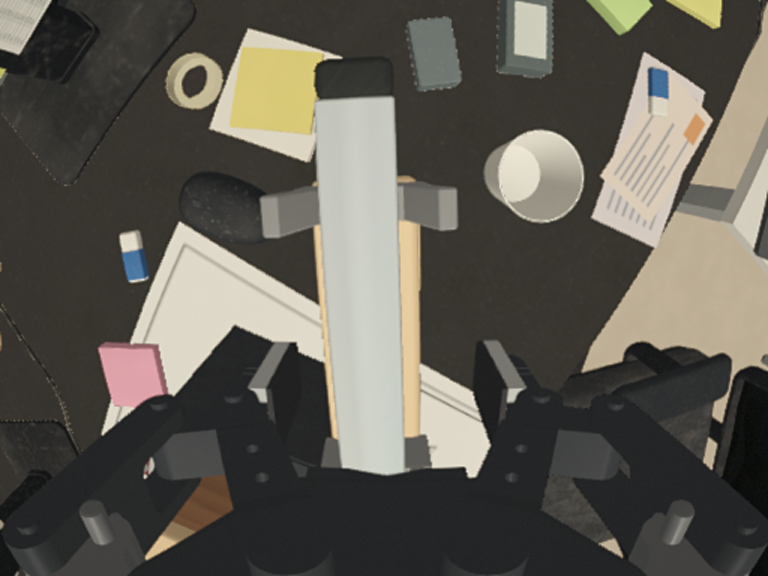

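Request:
{"name": "apply_moves", "arguments": {
  "deltas": [
    [[0.004, 0.0035, -0.007], [-2.1, 0.8, 0.4], 0.06],
    [[0.004, 0, 0], [0, 0, 0], 0.06],
    [[0, 0, 0], [0, 0, 0], 0.06]
  ]
}}

```text
time: 4.67
ee_pos: [0.6938, -0.1108, 0.2698]
tcp_rot: [-0.109, 0.695, 0.108, 0.702]
ft_force: [0.7, 0.5, -0.2]
gripper_width: 0.0599
```

```bash
python3 -c "
from h import *
rel([.6895,-.111,.264],-72.2)"
```

```text
alt rot 90 [-0.2  0.5  0.2]
  alt rot -90 [179.8   0.3  -0.8]
t 4.67 pos [ 0.6938 -0.1108  0.2698] shift mm [ 5.8  1.2 -4.2] rot [-0.16  0.52  0.17] F [ 0.7  0.5 -0.2] w 0.0599 q [ 0.39  0.56 -0.45  1.62  0.27  1.02  0.16]
```

Request:
{"name": "apply_moves", "arguments": {
  "deltas": [
    [[0.006, 0.001, -0.004], [-0.2, 0.5, 0.2], 0.06],
    [[0.003, 0.0005, -0.002], [0, 0.3, 0], 0.06],
    [[0.001, 0, -0.001], [0, 0, 0], 0.06]
  ]
}}

```text
time: 4.92
ee_pos: [0.6889, -0.1115, 0.2628]
tcp_rot: [-0.11, 0.698, 0.108, 0.699]
ft_force: [0.3, -1.4, -0.3]
gripper_width: 0.0603
```

```bash
python3 -c "
from h import *
rel([.6895,-.111,.264],-72.2)"
```

```text
alt rot 90 [-0.1  0.   0.1]
  alt rot -90 [ 1.799e+02  2.000e-01 -1.000e-01]
t 4.92 pos [ 0.6889 -0.1115  0.2628] shift mm [-1.2  0.2  0.7] rot [-0.08  0.04  0.12] F [ 0.3 -1.4 -0.3] w 0.0603 q [ 0.39  0.56 -0.45  1.63  0.28  1.01  0.16]
```

Request:
{"name": "apply_moves", "arguments": {
  "deltas": [
    [[0, 0, 0], [0, 0, 0], 0.03],
    [[0, 0, 0], [0, 0, 0], 0.015],
    [[0, 0, 0], [0, 0, 0], 0.012],
    [[0, 0, 0], [0, 0, 0], 0.01],
    [[0, 0, 0], [0, 0, 0], 0.01],
    [[0, 0, 0], [0, 0, 0], 0.01]
  ],
  "grip_force": 60
}}

```text
time: 5.42
ee_pos: [0.6892, -0.1115, 0.2632]
tcp_rot: [-0.109, 0.698, 0.108, 0.699]
ft_force: [0.1, 0.2, 0.9]
gripper_width: 0.0212
```

```bash
python3 -c "
from h import *
rel([.6895,-.111,.264],-72.2)"
```

```text
alt rot 90 [-0.1  0.1  0.2]
  alt rot -90 [179.9   0.2  -0.2]
t 5.42 pos [ 0.6892 -0.1115  0.2632] shift mm [-0.8  0.4  0.4] rot [-0.13  0.1   0.15] F [0.1 0.2 0.9] w 0.0212 q [ 0.39  0.56 -0.45  1.63  0.28  1.01  0.16]
```

Request:
{"name": "apply_moves", "arguments": {
  "deltas": [
    [[-0.01, 0, 0], [0, 0, 0], 0.01],
    [[-0.02, 0, 0], [0, 0, 0], 0.01],
    [[-0.03, 0, 0], [0, 0, 0], 0.01],
    [[-0.03, 0, 0], [0, 0, 0], 0.01],
    [[-0.02, 0, 0], [0, 0, 0], 0.01],
    [[0, -0.03, -0.008], [0, 0, 0], 0.01],
    [[0, -0.04, -0.01], [0, 0, 0], 0.01],
    [[0, -0.04, -0.01], [0, 0, 0], 0.01],
    [[0, -0.04, -0.01], [0, 0, 0], 0.01],
    [[0, -0.03, -0.008], [0, 0, 0], 0.01]
  ]
}}

```text
time: 6.25
ee_pos: [0.6995, -0.2851, 0.3786]
tcp_rot: [-0.115, 0.699, 0.121, 0.695]
ft_force: [0.9, -0.6, -2.2]
gripper_width: 0.0211
```

Request:
{"name": "apply_moves", "arguments": {
  "deltas": [
    [[0, 0, 0], [0, 0, 0], 0.01],
    [[0, 0, 0], [0, 0, 0], 0.01]
  ]
}}

```text
time: 6.42
ee_pos: [0.6968, -0.2988, 0.377]
tcp_rot: [-0.111, 0.702, 0.113, 0.694]
ft_force: [0.7, 1.6, -1.7]
gripper_width: 0.021
```

```bash
python3 -c "
from h import *
rel([.70,-.31,.37],-72.2)
save('wrist','w3')
for P in [(.607,-.333,.309),(.575,-.257,.3)]: print(proj('w3',P).round(0)*1.5)
c=cv2.resize(cv2.imread('pics/w3.png'),None,fx=1.5,fy=1.5,interpolation=2); cv2.imwrite('pics/w3b.png',c)"
```

```text
alt rot 90 [ 0.5 -0.6 -0.3]
  alt rot -90 [-179.5    0.4   -0.9]
t 6.42 pos [ 0.6968 -0.2988  0.377 ] shift mm [  6.9 -11.7  -0.4] rot [ 0.49 -0.55 -0.27] F [ 0.7  1.6 -1.7] w 0.021 q [ 0.6   0.57 -0.43  1.34  0.24  1.3   0.48]
[207.  313.5]
[192. 156.]
```

View pics/w3b.png

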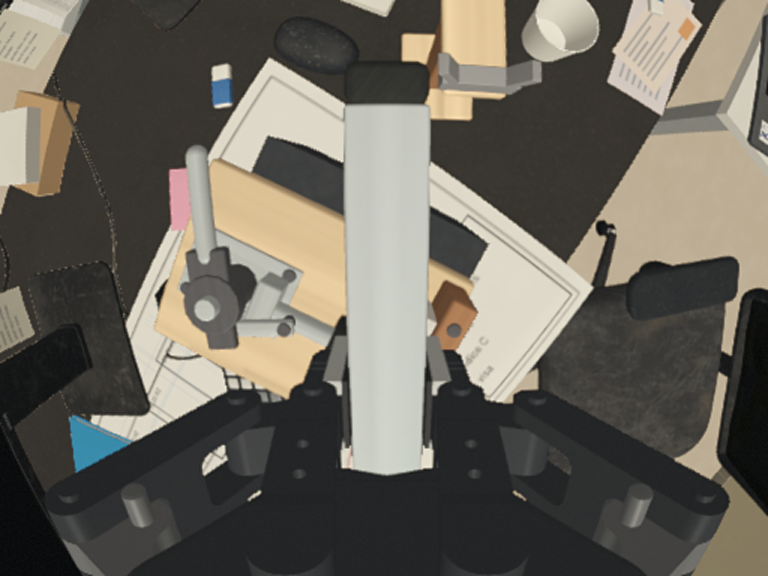

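```bash
python3 -c "
from h import *
g=lambda X,Y,z:atz('w3',X/1.5,Y/1.5,z)
piv=g(207,310,.309); tip=g(196.5,145,.3); a=g(197.5,160,.3); b=g(205,242,.3)
print('piv',piv,'tip',tip,np.linalg.norm((tip-piv)[:2]),'yaw',np.degrees(np.arctan2(*(tip-piv)[[1,0]])),np.degrees(np.arctan2(*(a-b)[[1,0]])))
for y in (160,200,240):
  print(y,[g(x,y,.3).round(4)[:2] for x in ((186.5,208),(189.5,211),(194,217))[(y-160)//40]])
im=cv2.imread('pics/w3.png')[85:225,90:190]; cv2.imwrite('pics/w3c.png',cv2.resize(im,None,fx=5,fy=4.2,interpolation=2)[:600])
C=g(386,62,.37+.0288);print('capend',C)
"
```

```text
piv [ 0.60654168 -0.33121909  0.309     ] tip [ 0.57596588 -0.25049915  0.3       ] 0.08631679733673249 yaw 110.74612441333387 110.82037184341577
160 [array([ 0.5725, -0.2595]), array([ 0.5848, -0.2564])]
200 [array([ 0.5799, -0.2794]), array([ 0.5921, -0.2761])]
240 [array([ 0.5877, -0.2995]), array([ 0.6008, -0.2955])]
capend [ 0.66613296 -0.20697095  0.3988    ]
```

View pics/w3c.png

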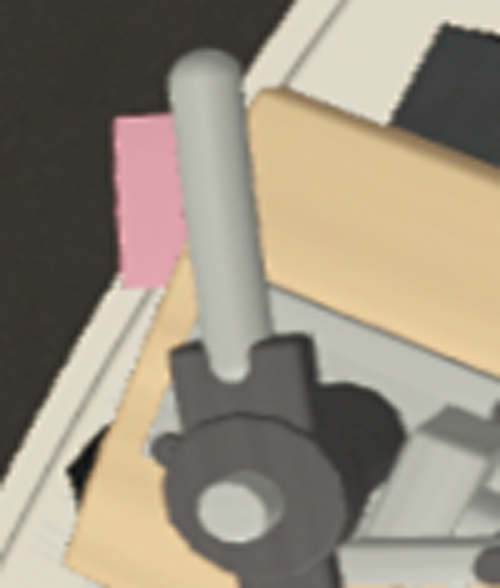

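```bash
python3 -c "
from h import *
g=lambda X,Y,z:atz('w3',90+X/5,85+Y/4.2,z)
for h in ((255,494),(250,494)):
  piv=g(*h,.309); tip=g(207,47,.3); a=g(207.5,100,.3); b=g(236.5,330,.3)
  d=a-b; print('piv',piv,'tip',tip,np.linalg.norm((tip-piv)[:2]),'yaw',np.degrees(np.arctan2(*(tip-piv)[[1,0]])),np.degrees(np.arctan2(*d[[1,0]])))
print(g(165,494,.309),g(345,494,.309),g(255,412,.309),g(255,575,.309))
"
```

```text
piv [ 0.60838048 -0.32703253  0.309     ] tip [ 0.5761983  -0.25005771  0.3       ] 0.08343149821873853 yaw 112.68917527997267 111.61473854433359
piv [ 0.60754982 -0.32732014  0.309     ] tip [ 0.5761983  -0.25005771  0.3       ] 0.08338105810672526 yaw 112.08631455812207 111.61473854433359
[ 0.5930341  -0.33235935  0.309     ] [ 0.62295178 -0.32200127  0.309     ] [ 0.60506983 -0.31152052  0.309     ] [ 0.61152331 -0.3431211   0.309     ]
```

```bash
python3 -c "
from h import *
rel([.535,-.1485,.36],-68)"
```

```text
alt rot 90 [-3.8 -0.6 -0.2]
  alt rot -90 [176.2  -0.3   1. ]
t 6.47 pos [ 0.6962 -0.3005  0.3766] shift mm [  18.4  194.7 -105.4] rot [-3.78 -0.65 -0.17] F [ 0.4 -2.7 -1.9] w 0.0211 q [ 0.6   0.57 -0.43  1.34  0.24  1.3   0.48]
```

Request:
{"name": "apply_moves", "arguments": {
  "deltas": [
    [[0, 0.02, -0.011], [0, 0, 0], 0.01],
    [[0, 0.033, -0.018], [0, 0, 0], 0.01],
    [[0, 0.033, -0.018], [0, 0, 0], 0.01],
    [[0, 0.033, -0.018], [0, 0, 0], 0.01],
    [[0, 0.025, -0.013], [0, 0, 0], 0.01],
    [[0, 0.015, -0.008], [-2, 0, 0], 0.01],
    [[0, 0.01, -0.004], [-2, 0, 0], 0.01],
    [[0, 0, 0], [0, 0, 0], 0.01],
    [[0, 0, 0], [0, 0, 0], 0.01]
  ]
}}

```text
time: 7.22
ee_pos: [0.5472, -0.1488, 0.3755]
tcp_rot: [-0.141, 0.699, 0.145, 0.686]
ft_force: [1.1, -0.8, -2.6]
gripper_width: 0.021
```

```bash
python3 -c "
from h import *
rel([.535,-.1485,.36],-68)"
```

```text
alt rot 90 [ 1.3 -0.9 -0.5]
  alt rot -90 [-178.6    0.8   -1.4]
t 7.22 pos [ 0.5472 -0.1488  0.3755] shift mm [ 15.7   5.  -10.8] rot [ 1.35 -0.93 -0.51] F [ 1.1 -0.8 -2.6] w 0.021 q [ 0.59  0.29 -0.52  1.77  0.16  1.13  0.43]
```

Request:
{"name": "apply_moves", "arguments": {
  "deltas": [
    [[0.02, 0.004, -0.008], [1.3, -0.9, -0.5], 0.01],
    [[0.02, 0, -0.004], [0, 0, 0], 0.01],
    [[0.02, 0, 0], [0, 0, 0], 0.01],
    [[0.015, 0, 0], [0, 0, 0], 0.01],
    [[0, 0, 0], [0, 0, 0], 0.01],
    [[0, 0, 0], [0, 0, 0], 0.01]
  ]
}}

```text
time: 7.72
ee_pos: [0.5402, -0.1495, 0.3009]
tcp_rot: [-0.136, 0.691, 0.133, 0.697]
ft_force: [0.1, 1.1, -1.8]
gripper_width: 0.0209
```

```bash
python3 -c "
from h import *
rel([.535,-.1485,.2822],-68)"
```

```text
alt rot 90 [-0.1  0.5  0.3]
  alt rot -90 [179.9   0.5  -0.7]
t 7.72 pos [ 0.5402 -0.1495  0.3009] shift mm [18.7  3.  -4.6] rot [-0.09  0.47  0.3 ] F [ 0.1  1.1 -1.8] w 0.0209 q [ 0.58  0.34 -0.5   1.9   0.2   0.94  0.37]
```

Request:
{"name": "apply_moves", "arguments": {
  "deltas": [
    [[0.012, 0.003, -0.004], [0, 0.5, 0.3], 0.01],
    [[0.006, 0.001, -0.002], [0, 0, 0], 0.01],
    [[0.002, 0, -0.001], [0, 0, 0], 0.01],
    [[0, 0, 0], [0, 0, 0], 0.01]
  ]
}}

```text
time: 8.05
ee_pos: [0.5347, -0.1491, 0.2813]
tcp_rot: [-0.134, 0.693, 0.133, 0.695]
ft_force: [-1.0, -0.3, -2.6]
gripper_width: 0.0214
```

```bash
python3 -c "
from h import *
rel([.535,-.1485,.2822],-68)
save('top','t2'); save('side','s2')
a=cv2.resize(cv2.imread('pics/t2.png')[160:235,210:320],None,fx=7,fy=7,interpolation=2)[:, :770]
b=cv2.imread('pics/s2.png');x,y=proj('side0',(.576,-.25,.3));print(x,y)
y=int(y);x=int(x);b=cv2.resize(b[y-6-10:y+14,x-55:x+55],None,fx=7,fy=7,interpolation=2)[:75]
b=cv2.imread('pics/s2.png')[y-5:y+6,x-55:x+55]; 
cv2.imwrite('pics/ts.png',np.vstack([a,cv2.resize(b,None,fx=7,fy=6.8,interpolation=2)])[:600])
print(proj('top0',(.5763,-.2505,.3)))
"
```

```text
alt rot 90 [-0.2  0.2  0.1]
  alt rot -90 [179.8   0.2  -0.2]
t 8.05 pos [ 0.5347 -0.1491  0.2813] shift mm [-0.9  0.5  0.5] rot [-0.18  0.16  0.1 ] F [-1.  -0.3 -2.6] w 0.0214 q [ 0.58  0.35 -0.5   1.93  0.21  0.91  0.35]
247.4622935301201 157.79918846810023
[246.81180012 211.52630241]
```

View pics/ts.png

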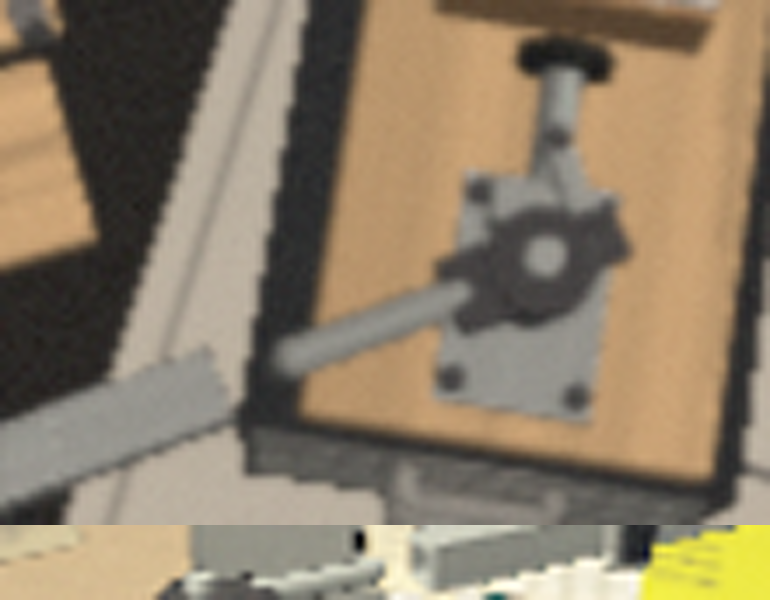

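Request:
{"name": "apply_moves", "arguments": {
  "deltas": [
    [[-0.001, -0.008, 0.0005], [0, 0, 0], 0.01],
    [[0, -0.008, 0], [0, 0, 0], 0.01],
    [[0, -0.006, 0], [0, 0, 0], 0.01]
  ]
}}

```text
time: 8.4
ee_pos: [0.5449, -0.1692, 0.2845]
tcp_rot: [-0.135, 0.692, 0.134, 0.696]
ft_force: [-1.5, 1.6, -4.2]
gripper_width: 0.021
```

```bash
python3 -c "
from h import *
rel([.5594,-.2088,.2822],-68)
M=R.from_quat(monitor.read_state()['tcp_rot']).inv();print(M.apply(monitor.read_state()['ft_force']))"
```

```text
alt rot 90 [-0.   0.3  0.2]
  alt rot -90 [180.    0.3  -0.5]
t 8.4 pos [ 0.5449 -0.1692  0.2845] shift mm [  2.4 -42.1  -1.4] rot [-0.04  0.31  0.17] F [-1.5  1.6 -4.2] w 0.021 q [ 0.6   0.37 -0.49  1.9   0.22  0.92  0.39]
[ 4.20650501  2.04521335 -0.83191712]
```

Request:
{"name": "apply_moves", "arguments": {
  "deltas": [
    [[0.003, 0, -0.002], [0, 0.5, 0.3], 0.01],
    [[0.001, -0.003, -0.001], [0, 0, 0], 0.01],
    [[0, -0.005, 0], [0, 0, 0], 0.01],
    [[0, 0, 0], [0, 0, 0], 0.01]
  ]
}}

```text
time: 8.73
ee_pos: [0.5468, -0.182, 0.2808]
tcp_rot: [-0.133, 0.695, 0.133, 0.694]
ft_force: [0.0, -0.5, -1.2]
gripper_width: 0.0212
```

```bash
cat >> h.py <<'E'
def f():
    s=monitor.read_state();print('Ftool',R.from_quat(s['tcp_rot']).inv().apply(s['ft_force']).round(1),'T',s['ft_torque'].round(2))
E
python3 -c "
from h import *
rel([.5594,-.2088,.2822],-68);f()"
```

```text
alt rot 90 [-0.3 -0.1 -0. ]
  alt rot -90 [179.7  -0.    0.2]
t 8.73 pos [ 0.5468 -0.182   0.2808] shift mm [ -1.4 -29.5   1.7] rot [-0.26 -0.12 -0.02] F [ 0.  -0.5 -1.2] w 0.0212 q [ 0.61  0.38 -0.48  1.88  0.22  0.93  0.4 ]
Ftool [ 1.2 -0.4 -0.1] T [-0.1  -0.04 -0.05]
```

Request:
{"name": "apply_moves", "arguments": {
  "deltas": [
    [[-0.001, -0.006, 0.0015], [-0.3, 0, 0], 0.01],
    [[0, -0.006, 0.0005], [0, 0, 0], 0.01],
    [[0, -0.006, 0], [0, 0, 0], 0.01],
    [[0, 0, 0], [0, 0, 0], 0.01]
  ]
}}

```text
time: 9.07
ee_pos: [0.5561, -0.2, 0.2817]
tcp_rot: [-0.135, 0.695, 0.135, 0.693]
ft_force: [-0.1, -0.2, -2.5]
gripper_width: 0.0211
```

```bash
python3 -c "
from h import *
rel([.5594,-.2088,.2822],-68);f()"
```

```text
alt rot 90 [ 0.1 -0.2 -0. ]
  alt rot -90 [-179.9    0.    -0.2]
t 9.07 pos [ 0.5561 -0.2     0.2817] shift mm [-0.5 -9.4 -0.2] rot [ 0.05 -0.15 -0.01] F [-0.1 -0.2 -2.5] w 0.0211 q [ 0.62  0.4  -0.48  1.85  0.23  0.94  0.43]
Ftool [ 2.5 -0.1 -0.2] T [-0.02 -0.01 -0.  ]
```

Free so far; 9 mm to the nominal seat.

Request:
{"name": "apply_moves", "arguments": {
  "deltas": [
    [[0, -0.005, 0], [0, 0, 0], 0.01],
    [[0, -0.003, 0], [0, 0, 0], 0.01],
    [[0, -0.002, 0], [0, 0, 0], 0.01]
  ]
}}

```text
time: 9.32
ee_pos: [0.5602, -0.2099, 0.2815]
tcp_rot: [-0.135, 0.695, 0.135, 0.693]
ft_force: [-0.6, 2.0, -2.1]
gripper_width: 0.0211
```

```bash
python3 -c "
from h import *
rel([.5594,-.2088,.2822],-68);f()"
```

```text
alt rot 90 [ 0.1 -0.2 -0. ]
  alt rot -90 [-1.799e+02  1.000e-01 -2.000e-01]
t 9.32 pos [ 0.5602 -0.2099  0.2815] shift mm [-0.7  1.3 -0.3] rot [ 0.07 -0.16 -0.05] F [-0.6  2.  -2.1] w 0.0211 q [ 0.63  0.41 -0.48  1.84  0.23  0.95  0.44]
Ftool [2.1 2.  0.2] T [0.74 0.24 0.02]
```

Request:
{"name": "apply_moves", "arguments": {
  "deltas": [
    [[0, -0.002, 0], [0, 0, 0], 0.01],
    [[0, -0.002, 0], [0, 0, 0], 0.01]
  ]
}}

```text
time: 9.48
ee_pos: [0.5602, -0.2099, 0.2812]
tcp_rot: [-0.133, 0.696, 0.138, 0.692]
ft_force: [-2.0, 5.5, 0.5]
gripper_width: 0.0208
```

```bash
python3 -c "
from h import *
rel([.5594,-.2088,.2822],-68);f()"
```

```text
alt rot 90 [ 0.1 -0.3 -0.5]
  alt rot -90 [-179.9    0.7   -0.4]
t 9.48 pos [ 0.5602 -0.2099  0.2812] shift mm [-0.9  1.3 -0.4] rot [ 0.13 -0.29 -0.47] F [-2.   5.5  0.5] w 0.0208 q [ 0.64  0.42 -0.48  1.83  0.22  0.96  0.45]
Ftool [-0.5  5.8  0.2] T [ 0.68  0.48 -0.11]
```

```bash
cat >> h.py <<'E'
PIV=np.array([.6089,-.3304])
def sw():
    s=monitor.read_state(); M=R.from_quat(s['tcp_rot']); d=s['ee_pos'][:2]-PIV
    y=M.apply([0,1,0]); x=M.apply([1,0,0]); F=M.inv().apply(s['ft_force'])
    print('t %.2f posang %.2f baryaw %.2f (lever0 112) r %.1f z %.1f tilt %s Ftool %s T %s'%(s['time'],np.degrees(np.arctan2(d[1],d[0]))%360,np.degrees(np.arctan2(y[1],y[0]))%360,np.hypot(*d)*1e3,s['ee_pos'][2]*1e3,M.inv().apply(np.cross(x,[0,0,-1.])*57.3).round(1),F.round(1),s['ft_torque'].round(2)))
E
python3 -c "
from h import *
sw()"
```

```text
t 9.48 posang 111.99 baryaw 112.13 (lever0 112) r 130.0 z 281.2 tilt [ 0.  -0.3 -0.5] Ftool [-0.5  5.8  0.2] T [ 0.68  0.48 -0.11]
```

Request:
{"name": "apply_moves", "arguments": {
  "deltas": [
    [[0, 0, -0.003], [-1.2, -0.2, -0.3], 0.01],
    [[0, 0, -0.004], [-1.7, 0, 0], 0.01],
    [[0, 0, -0.004], [-1.7, 0, 0], 0.01]
  ]
}}

```text
time: 9.73
ee_pos: [0.5517, -0.2135, 0.2814]
tcp_rot: [-0.166, 0.686, 0.167, 0.688]
ft_force: [0.9, 1.2, -3.4]
gripper_width: 0.0211
```

```bash
python3 -c "
from h import *
sw()"
```

```text
t 9.73 posang 116.07 baryaw 117.27 (lever0 112) r 130.2 z 281.4 tilt [-0.   0.1 -0. ] Ftool [3.4 0.6 1.4] T [ 0.32 -0.38  0.11]
```

Request:
{"name": "apply_moves", "arguments": {
  "deltas": [
    [[0, 0, -0.004], [-1.7, 0, 0], 0.01],
    [[0, 0, -0.004], [-1.7, 0, 0], 0.01],
    [[0, 0, -0.004], [-1.7, 0, 0], 0.01]
  ]
}}

```text
time: 9.98
ee_pos: [0.542, -0.2187, 0.2811]
tcp_rot: [-0.2, 0.676, 0.2, 0.681]
ft_force: [-0.1, 1.5, -3.6]
gripper_width: 0.0209
```

```bash
python3 -c "
from h import *
sw()"
```

```text
t 9.98 posang 120.90 baryaw 122.80 (lever0 112) r 130.2 z 281.1 tilt [0.  0.4 0.1] Ftool [3.6 1.3 0.7] T [ 0.37 -0.09 -0.31]
```

Request:
{"name": "apply_moves", "arguments": {
  "deltas": [
    [[0, 0, -0.0045], [-1.3, -0.3, 0], 0.01],
    [[0, 0, -0.0045], [-1.6, 0, 0], 0.01],
    [[0, 0, -0.0045], [-1.6, 0, 0], 0.01]
  ]
}}

```text
time: 10.23
ee_pos: [0.5332, -0.2244, 0.281]
tcp_rot: [-0.228, 0.662, 0.228, 0.677]
ft_force: [3.1, 2.2, -4.3]
gripper_width: 0.0215
```

```bash
python3 -c "
from h import *
sw()"
```

```text
t 10.23 posang 125.54 baryaw 127.65 (lever0 112) r 130.2 z 281.0 tilt [-0.   1.2  0.4] Ftool [ 4.4 -0.2  3.7] T [ 0.51 -0.26 -0.37]
```

Request:
{"name": "apply_moves", "arguments": {
  "deltas": [
    [[0, 0, -0.0045], [-1.2, 1.0, 0.4], 0.01],
    [[0, 0, -0.005], [-1.6, 0.3, 0], 0.01]
  ]
}}

```text
time: 10.4
ee_pos: [0.5275, -0.2286, 0.2814]
tcp_rot: [-0.246, 0.662, 0.246, 0.664]
ft_force: [1.6, 2.2, -4.4]
gripper_width: 0.0208
```

```bash
python3 -c "
from h import *
sw()"
```

```text
t 10.40 posang 128.64 baryaw 130.66 (lever0 112) r 130.4 z 281.4 tilt [0.  0.2 0.1] Ftool [4.4 0.6 2.6] T [ 0.73 -0.42 -0.31]
```

Request:
{"name": "apply_moves", "arguments": {
  "deltas": [
    [[0.0005, 0, -0.005], [-1.5, 0.2, 0], 0.01],
    [[0.0005, 0, -0.005], [-1.6, 0.1, 0], 0.01],
    [[0, 0, -0.005], [-1.6, 0.1, 0], 0.01]
  ]
}}

```text
time: 10.65
ee_pos: [0.5191, -0.2357, 0.2813]
tcp_rot: [-0.275, 0.651, 0.274, 0.653]
ft_force: [2.0, 3.0, -4.9]
gripper_width: 0.0211
```

```bash
python3 -c "
from h import *
sw()"
```

```text
t 10.65 posang 133.47 baryaw 135.62 (lever0 112) r 130.5 z 281.3 tilt [-0.   0.1  0.1] Ftool [4.9 0.7 3.5] T [ 0.69 -0.33 -0.49]
```

Request:
{"name": "apply_moves", "arguments": {
  "deltas": [
    [[0.0005, 0, -0.006], [-0.5, 0.1, 0], 0.01],
    [[0.0005, 0, -0.006], [-1.5, 0.1, 0], 0.01]
  ]
}}

```text
time: 10.82
ee_pos: [0.5148, -0.24, 0.2811]
tcp_rot: [-0.289, 0.643, 0.287, 0.649]
ft_force: [4.1, 5.0, -4.3]
gripper_width: 0.0211
```

```bash
python3 -c "
from h import *
sw()"
```

```text
t 10.82 posang 136.13 baryaw 138.04 (lever0 112) r 130.5 z 281.1 tilt [-0.   0.4  0.3] Ftool [4.4 0.3 6.4] T [ 0.95 -0.6  -0.18]
```

Request:
{"name": "apply_moves", "arguments": {
  "deltas": [
    [[0.0005, 0, -0.006], [-1.2, 0.3, 0.2], 0.01],
    [[0.0005, 0, -0.006], [-1.6, 0.2, 0.1], 0.01]
  ]
}}

```text
time: 10.98
ee_pos: [0.51, -0.245, 0.2811]
tcp_rot: [-0.306, 0.635, 0.306, 0.64]
ft_force: [2.2, 5.1, -1.5]
gripper_width: 0.0211
```

```bash
python3 -c "
from h import *
sw()"
```

```text
t 10.98 posang 139.17 baryaw 141.22 (lever0 112) r 130.6 z 281.1 tilt [-0.   0.3  0.1] Ftool [1.5 1.5 5.4] T [ 0.94 -0.31 -0.38]
```

Request:
{"name": "apply_moves", "arguments": {
  "deltas": [
    [[0, 0, -0.006], [-0.9, 0.3, 0.1], 0.01],
    [[0, 0, -0.006], [-1.5, 0.2, 0.1], 0.01]
  ]
}}

```text
time: 11.15
ee_pos: [0.5056, -0.2502, 0.2816]
tcp_rot: [-0.321, 0.629, 0.322, 0.631]
ft_force: [4.3, 4.1, -6.8]
gripper_width: 0.021
```

```bash
python3 -c "
from h import *
sw()"
```

```text
t 11.15 posang 142.20 baryaw 144.05 (lever0 112) r 130.8 z 281.6 tilt [0.  0.2 0.1] Ftool [ 6.9 -1.1  5.8] T [ 0.94 -0.56 -0.19]
```

Request:
{"name": "apply_moves", "arguments": {
  "deltas": [
    [[0.001, -0.001, -0.006], [-1.2, 0.2, 0.1], 0.01],
    [[0.0005, -0.001, -0.006], [-1.5, 0.2, 0.1], 0.01],
    [[0, -0.0005, -0.006], [-1.6, 0.2, 0.1], 0.01]
  ]
}}

```text
time: 11.4
ee_pos: [0.4989, -0.2592, 0.2817]
tcp_rot: [-0.346, 0.617, 0.35, 0.614]
ft_force: [0.5, 5.2, -2.0]
gripper_width: 0.0211
```

```bash
python3 -c "
from h import *
sw()"
```

```text
t 11.40 posang 147.07 baryaw 148.99 (lever0 112) r 131.0 z 281.7 tilt [-0.  -0.  -0.4] Ftool [2.  2.2 4.7] T [ 0.76 -0.25 -0.23]
```

Request:
{"name": "apply_moves", "arguments": {
  "deltas": [
    [[0.0005, -0.0005, -0.005], [-1.6, 0, -0.3], 0.01],
    [[0, -0.0005, -0.005], [-1.7, 0, 0], 0.01],
    [[0, -0.0005, -0.005], [-1.7, 0, 0], 0.01]
  ]
}}

```text
time: 11.65
ee_pos: [0.4923, -0.2702, 0.2816]
tcp_rot: [-0.375, 0.599, 0.379, 0.597]
ft_force: [-0.4, 3.6, -1.6]
gripper_width: 0.0209
```

```bash
python3 -c "
from h import *
sw()"
```

```text
t 11.65 posang 152.69 baryaw 154.46 (lever0 112) r 131.2 z 281.6 tilt [-0.   0.1 -0.3] Ftool [1.6 1.9 3.1] T [ 0.65 -0.05 -0.1 ]
```

Request:
{"name": "apply_moves", "arguments": {
  "deltas": [
    [[0, -0.0005, -0.004], [-1.7, 0, -0.3], 0.01],
    [[0, -0.0005, -0.004], [-1.7, 0, 0], 0.01],
    [[0, -0.0005, -0.004], [-1.7, 0, 0], 0.01]
  ]
}}

```text
time: 11.9
ee_pos: [0.4868, -0.2822, 0.2815]
tcp_rot: [-0.405, 0.581, 0.406, 0.578]
ft_force: [-0.7, 1.5, -1.4]
gripper_width: 0.0215
```

```bash
python3 -c "
from h import *
sw()"
```

```text
t 11.90 posang 158.46 baryaw 159.98 (lever0 112) r 131.3 z 281.5 tilt [ 0.  -0.1 -0.2] Ftool [1.4 1.2 1.1] T [0.39 0.1  0.02]
```

Request:
{"name": "apply_moves", "arguments": {
  "deltas": [
    [[0, 0, -0.004], [-1.6, 0, -0.2], 0.01],
    [[0, 0, -0.004], [-1.6, 0, 0], 0.01],
    [[0, 0, -0.003], [-1.2, 0, 0], 0.01]
  ]
}}

```text
time: 12.15
ee_pos: [0.4814, -0.2979, 0.2817]
tcp_rot: [-0.431, 0.565, 0.427, 0.559]
ft_force: [0.5, -1.3, -2.2]
gripper_width: 0.0209
```

```bash
python3 -c "
from h import *
sw()"
```

```text
t 12.15 posang 165.69 baryaw 164.73 (lever0 112) r 131.6 z 281.7 tilt [ 0.  -0.6 -0. ] Ftool [ 2.2 -0.8 -1.1] T [-0.09  0.02  0.04]
```

Request:
{"name": "apply_moves", "arguments": {
  "deltas": [
    [[0, -0.0005, -0.003], [-1.8, -0.4, 0], 0.01],
    [[0, -0.0005, -0.002], [-1.2, -0.2, 0], 0.01]
  ]
}}

```text
time: 12.32
ee_pos: [0.4802, -0.3038, 0.2818]
tcp_rot: [-0.445, 0.55, 0.445, 0.548]
ft_force: [0.5, 5.8, -1.6]
gripper_width: 0.0211
```

```bash
python3 -c "
from h import *
sw()"
```

```text
t 12.32 posang 168.34 baryaw 168.03 (lever0 112) r 131.4 z 281.8 tilt [ 0.  -0.1 -0.1] Ftool [1.6 0.7 5.7] T [ 1.34 -0.24  0.32]
```

Request:
{"name": "apply_moves", "arguments": {
  "deltas": [
    [[0, -0.0003, -0.002], [-1.0, -0.1, 0], 0.01],
    [[0, -0.0003, -0.002], [-0.5, -0.1, 0], 0.01]
  ]
}}

```text
time: 12.48
ee_pos: [0.48, -0.3054, 0.2818]
tcp_rot: [-0.452, 0.541, 0.457, 0.542]
ft_force: [0.9, 5.1, -1.2]
gripper_width: 0.0214
```

```bash
python3 -c "
from h import *
sw()"
```

```text
t 12.48 posang 169.03 baryaw 169.97 (lever0 112) r 131.3 z 281.8 tilt [ 0.   0.3 -0.2] Ftool [1.3 0.  5.2] T [ 1.09 -0.09  0.25]
```

Request:
{"name": "apply_moves", "arguments": {
  "deltas": [
    [[0, -0.0003, -0.0025], [-1.2, 0, -0.2], 0.01],
    [[0, -0.0003, -0.0028], [-0.5, 0, -0.1], 0.01]
  ]
}}

```text
time: 12.65
ee_pos: [0.4797, -0.3073, 0.2816]
tcp_rot: [-0.462, 0.532, 0.466, 0.536]
ft_force: [1.2, 8.7, -1.6]
gripper_width: 0.0213
```

```bash
python3 -c "
from h import *
sw()"
```

```text
t 12.65 posang 169.87 baryaw 171.97 (lever0 112) r 131.2 z 281.6 tilt [-0.   0.5 -0. ] Ftool [1.6 0.1 8.7] T [ 1.57 -0.12 -0.18]
```

Request:
{"name": "apply_moves", "arguments": {
  "deltas": [
    [[0, 0, -0.0026], [0.1, 0.2, 0], 0.01],
    [[0, 0, -0.0026], [0, 0.1, 0], 0.01],
    [[0, 0, -0.0026], [0, 0, 0], 0.01]
  ]
}}

```text
time: 12.9
ee_pos: [0.4797, -0.3074, 0.2816]
tcp_rot: [-0.461, 0.53, 0.468, 0.536]
ft_force: [0.4, 6.6, -1.1]
gripper_width: 0.0211
```

```bash
python3 -c "
from h import *
sw()"
```

```text
t 12.90 posang 169.90 baryaw 172.10 (lever0 112) r 131.2 z 281.6 tilt [ 0.   0.8 -0.1] Ftool [1.2 0.5 6.5] T [ 1.4  -0.23 -0.19]
```

Request:
{"name": "apply_moves", "arguments": {
  "deltas": [
    [[0, 0, -0.0034], [0.3, 0.4, 0], 0.01],
    [[0, 0, -0.0034], [0.1, 0.3, 0], 0.01],
    [[0, 0, -0.0034], [0, 0.2, 0], 0.01]
  ]
}}

```text
time: 13.15
ee_pos: [0.4797, -0.3074, 0.2817]
tcp_rot: [-0.461, 0.532, 0.468, 0.535]
ft_force: [0.7, 7.8, -1.3]
gripper_width: 0.0213
```

```bash
python3 -c "
from h import *
sw()"
```

```text
t 13.15 posang 169.93 baryaw 172.05 (lever0 112) r 131.2 z 281.7 tilt [-0.   0.6 -0.3] Ftool [1.3 0.4 7.8] T [ 1.54 -0.24 -0.16]
```

Request:
{"name": "apply_moves", "arguments": {
  "deltas": [
    [[0, 0, -0.0039], [0.2, 0.3, -0.1], 0.01],
    [[0, 0, -0.0039], [0.1, 0.2, 0], 0.01],
    [[0, 0, -0.0039], [0, 0.2, 0], 0.01]
  ]
}}

```text
time: 13.4
ee_pos: [0.4796, -0.3076, 0.2817]
tcp_rot: [-0.461, 0.531, 0.469, 0.535]
ft_force: [0.2, 9.0, -0.7]
gripper_width: 0.0208
```

```bash
python3 -c "
from h import *
sw()"
```

```text
t 13.40 posang 169.99 baryaw 172.16 (lever0 112) r 131.3 z 281.7 tilt [-0.   0.6 -0.3] Ftool [0.8 1.1 8.9] T [ 1.7  -0.24 -0.22]
```

Request:
{"name": "apply_moves", "arguments": {
  "deltas": [
    [[0, 0, -0.0039], [0.1, 0.2, 0], 0.01],
    [[0, 0, -0.0039], [0.1, 0.2, 0], 0.01],
    [[0, 0, -0.0039], [0, 0.2, 0], 0.01],
    [[0, 0, -0.0039], [0, 0.1, 0], 0.01]
  ]
}}

```text
time: 13.73
ee_pos: [0.4796, -0.3077, 0.2818]
tcp_rot: [-0.459, 0.53, 0.472, 0.534]
ft_force: [-1.1, 9.5, -0.7]
gripper_width: 0.0209
```

```bash
python3 -c "
from h import *
sw()"
```

```text
t 13.73 posang 170.04 baryaw 172.41 (lever0 112) r 131.3 z 281.8 tilt [-0.   1.  -0.5] Ftool [0.9 2.3 9.3] T [ 1.76 -0.32 -0.32]
```

Request:
{"name": "apply_moves", "arguments": {
  "deltas": [
    [[0, 0, -0.0038], [0.5, 0.4, -0.2], 0.01],
    [[0, 0, -0.0038], [0.3, 0.3, -0.1], 0.01],
    [[0, 0, -0.0038], [0.3, 0.2, 0], 0.01],
    [[0, 0, -0.0038], [0.3, 0.2, 0], 0.01],
    [[0, 0, -0.0038], [0.3, 0.2, 0], 0.01]
  ]
}}

```text
time: 14.15
ee_pos: [0.4797, -0.3071, 0.2818]
tcp_rot: [-0.456, 0.533, 0.468, 0.538]
ft_force: [0.3, 8.5, -1.1]
gripper_width: 0.0208
```

```bash
python3 -c "
from h import *
sw()"
```

```text
t 14.15 posang 169.77 baryaw 171.61 (lever0 112) r 131.3 z 281.8 tilt [ 0.   0.9 -0.5] Ftool [1.3 0.9 8.4] T [ 1.75 -0.25  0.14]
```

Request:
{"name": "apply_moves", "arguments": {
  "deltas": [
    [[0, 0, 0.002], [1.6, 0.6, -0.3], 0.01],
    [[0, 0, 0.001], [0.8, 0.3, -0.2], 0.01],
    [[0, 0, 0], [0, 0, 0], 0.01]
  ]
}}

```text
time: 14.4
ee_pos: [0.4796, -0.3046, 0.2819]
tcp_rot: [-0.452, 0.546, 0.451, 0.543]
ft_force: [1.2, 1.8, -2.4]
gripper_width: 0.0211
```

```bash
python3 -c "
from h import *
sw()
p=PIV+.1913*np.array([np.cos(np.radians(168)),np.sin(np.radians(168))])
rel([*p,.2818],-12)"
```

```text
t 14.40 posang 168.72 baryaw 169.32 (lever0 112) r 131.8 z 281.9 tilt [ 0.  -0.2 -0.1] Ftool [ 2.4 -0.9  2.1] T [ 0.45 -0.12  0.12]
  alt rot 90 [ 1.3 -0.2 -0.1]
  alt rot -90 [-1.787e+02  1.000e-01 -3.000e-01]
t 14.4 pos [ 0.4796 -0.3046  0.2819] shift mm [ 0.2 59.4  3. ] rot [ 1.32 -0.2  -0.07] F [ 1.2  1.8 -2.4] w 0.0211 q [ 1.01  0.41 -0.7   1.89  0.33  0.95  1.54]
```

```bash
python3 -c "
from h import *
for n,u,v,z in [('L top in',225,44,.565),('L bot in',227,125,.225),('L top out',410,57,.565),('L bot out',404,162,.225),('R top in',215,47,.565),('R bot in',217,122,.225),('R top out',30,62,.565),('R bot out',48,170,.225)]: print(n,atz('side0',u,v,z).round(3))
print(proj('top0',(.33,-.27,.565)),proj('top0',(.33,-.27,.3)),proj('top0',(.337,-.273,.31)))
save('side','s4');save('top','t4')
a=cv2.imread('pics/s4.png')[10:210,150:370];b=cv2.imread('pics/t4.png')[150:384,180:360]
a=cv2.resize(a,None,fx=2.2,fy=2.2);b=cv2.resize(b,(316,440))[:440]
h=440;cv2.imwrite('pics/m4.png',np.hstack([a,b]))
"
```

```text
L top in [ 0.267 -0.285  0.565]
L bot in [ 0.073 -0.265  0.225]
L top out [0.521 0.219 0.565]
L bot out [0.496 0.283 0.225]
R top in [ 0.322 -0.32   0.565]
R bot in [ 0.033 -0.303  0.225]
R top out [ 0.518 -0.802  0.565]
R bot out [ 0.433 -0.852  0.225]
[255.31320035 379.9885334 ] [254.22634495 338.16967371] [255.88951909 335.32514657]
```

View pics/m4.png

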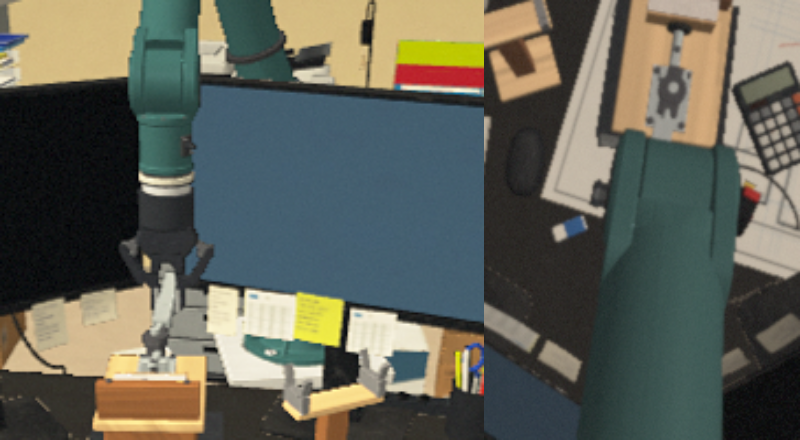

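Request:
{"name": "apply_moves", "arguments": {
  "deltas": [
    [[0, 0.003, 0.001], [0.8, 0, 0], 0.01],
    [[0, 0.008, 0.0005], [0.4, 0, 0], 0.01],
    [[0, 0.008, 0], [0, 0, 0], 0.01]
  ]
}}

```text
time: 14.75
ee_pos: [0.4632, -0.3, 0.2823]
tcp_rot: [-0.447, 0.549, 0.444, 0.55]
ft_force: [1.3, 2.2, -3.1]
gripper_width: 0.0207
```

```bash
python3 -c "
from h import *
sw()
p=PIV+.1913*np.array([np.cos(np.radians(168)),np.sin(np.radians(168))])
rel([*p,.2818],-12)"
```

```text
t 14.75 posang 168.21 baryaw 168.06 (lever0 112) r 148.8 z 282.3 tilt [-0.  -0.1  0.2] Ftool [ 3.1 -0.8  2.4] T [ 0.34 -0.28  0.19]
  alt rot 90 [ 0.1 -0.1  0.2]
  alt rot -90 [-1.799e+02 -3.000e-01 -1.000e-01]
t 14.75 pos [ 0.4632 -0.3     0.2823] shift mm [ 0.4 42.5  0.6] rot [ 0.06 -0.08  0.21] F [ 1.3  2.2 -3.1] w 0.0207 q [ 1.03  0.39 -0.71  1.93  0.31  0.93  1.54]
```

Request:
{"name": "apply_moves", "arguments": {
  "deltas": [
    [[0, 0.008, 0.001], [0, 0, 0.2], 0.01],
    [[0, 0.01, 0.0005], [0, 0, 0], 0.01],
    [[0, 0.01, 0], [0, 0, 0], 0.01],
    [[0, 0.01, 0], [0, 0, 0], 0.01],
    [[0, 0.005, 0], [0, 0, 0], 0.01]
  ]
}}

```text
time: 15.17
ee_pos: [0.4127, -0.2908, 0.2818]
tcp_rot: [-0.444, 0.553, 0.444, 0.547]
ft_force: [-0.9, -1.0, -3.0]
gripper_width: 0.0212
```

```bash
python3 -c "
from h import *
sw()
p=PIV+.1913*np.array([np.cos(np.radians(168)),np.sin(np.radians(168))])
rel([*p,.2818],-12)"
```

```text
t 15.17 posang 168.59 baryaw 167.83 (lever0 112) r 200.1 z 281.8 tilt [-0.  -0.3 -0.3] Ftool [ 3.   0.6 -1.2] T [-0.05  0.02  0.05]
  alt rot 90 [-0.2 -0.3 -0.3]
  alt rot -90 [179.8  -0.5   0.5]
t 15.17 pos [ 0.4127 -0.2908  0.2818] shift mm [-0.  -8.8  2.1] rot [-0.17 -0.31 -0.32] F [-0.9 -1.  -3. ] w 0.0212 q [ 1.1   0.32 -0.72  2.02  0.28  0.9   1.58]
```

Request:
{"name": "apply_moves", "arguments": {
  "deltas": [
    [[-0.01, 0, 0], [0, -0.3, -0.3], 0.01],
    [[-0.025, 0, 0], [0, 0, 0], 0.01],
    [[-0.03, 0, 0], [0, 0, 0], 0.01],
    [[-0.025, 0, 0], [0, 0, 0], 0.01],
    [[-0.01, -0.01, 0.01], [0, 0, 0], 0.01],
    [[0, -0.025, 0.024], [0, 0, 0], 0.01],
    [[0, -0.025, 0.024], [0, 0, 0], 0.01],
    [[0, -0.025, 0.024], [0, 0, 0], 0.01],
    [[0, -0.025, 0.024], [0, 0, 0], 0.01],
    [[0, -0.01, 0.01], [0, 0, 0], 0.01]
  ]
}}

```text
time: 16.0
ee_pos: [0.5521, -0.2097, 0.3929]
tcp_rot: [-0.44, 0.556, 0.436, 0.554]
ft_force: [0.2, 0.8, -1.5]
gripper_width: 0.0209
```

Request:
{"name": "apply_moves", "arguments": {
  "deltas": [
    [[0, 0, 0], [5, 0, 0], 0.01],
    [[0, 0, 0], [7, 0, 0], 0.01],
    [[0, 0, 0], [7, 0, 0], 0.01],
    [[0, 0, 0], [7, 0, 0], 0.01],
    [[0, 0, 0], [7, 0, 0], 0.01],
    [[0, 0, 0], [7, 0, 0], 0.01],
    [[0, 0, 0], [7, 0, 0], 0.01],
    [[0, 0, 0], [6, 0, 0], 0.01],
    [[0, 0, 0], [4, 0, 0], 0.01],
    [[0, 0, 0], [0, 0, 0], 0.01]
  ]
}}

```text
time: 16.83
ee_pos: [0.5588, -0.205, 0.4011]
tcp_rot: [-0.111, 0.693, 0.109, 0.704]
ft_force: [0.6, 0.7, -3.2]
gripper_width: 0.0214
```

```bash
python3 -c "
from h import *
rel([.6892,-.1115,.37],-72.2)"
```

```text
alt rot 90 [0.1 0.9 0.3]
  alt rot -90 [-179.9   -0.5    1.4]
t 16.83 pos [ 0.5588 -0.205   0.4011] shift mm [ 33.2  49.  152.3] rot [0.13 0.87 0.32] F [ 0.6  0.7 -3.2] w 0.0214 q [ 0.71  0.31 -0.57  1.7   0.18  1.17  0.41]
```

Request:
{"name": "apply_moves", "arguments": {
  "deltas": [
    [[0, 0.008, 0.025], [0, 0.5, 0.3], 0.01],
    [[0, 0.009, 0.03], [0, 0, 0], 0.01],
    [[0, 0.009, 0.03], [0, 0, 0], 0.01],
    [[0.01, 0.008, 0.025], [0, 0, 0], 0.01],
    [[0.01, 0.004, 0.012], [0, 0, 0], 0.01],
    [[0, 0, 0], [0, 0, 0], 0.01],
    [[0, 0, 0], [0, 0, 0], 0.01]
  ]
}}

```text
time: 17.42
ee_pos: [0.6657, -0.1341, 0.3839]
tcp_rot: [-0.112, 0.696, 0.111, 0.701]
ft_force: [-0.7, -0.6, -1.9]
gripper_width: 0.0211
```

```bash
python3 -c "
from h import *
rel([.6892,-.1115,.31],-72.2)"
```

```text
alt rot 90 [0.4 0.4 0.1]
  alt rot -90 [-179.6   -0.2    0.6]
t 17.42 pos [ 0.6657 -0.1341  0.3839] shift mm [74.  14.4 28.9] rot [0.36 0.41 0.14] F [-0.7 -0.6 -1.9] w 0.0211 q [ 0.51  0.45 -0.57  1.54  0.25  1.22  0.22]
```

Request:
{"name": "apply_moves", "arguments": {
  "deltas": [
    [[0, 0.007, 0.014], [0.3, 0.3, 0.1], 0.01],
    [[0, 0.005, 0.012], [0, 0, 0], 0.01],
    [[0.015, 0.002, 0.006], [0, 0, 0], 0.01],
    [[0.02, 0, 0], [0, 0, 0], 0.01],
    [[0.015, 0, 0], [0, 0, 0], 0.01],
    [[0, 0, 0], [0, 0, 0], 0.01],
    [[0, 0, 0], [0, 0, 0], 0.01]
  ]
}}

```text
time: 18.0
ee_pos: [0.6885, -0.1186, 0.3313]
tcp_rot: [-0.11, 0.7, 0.106, 0.698]
ft_force: [0.1, -0.3, -1.3]
gripper_width: 0.0205
```

```bash
python3 -c "
from h import *
rel([.6892,-.1115,.264],-72.2)
save('wrist','w5')
c=cv2.resize(cv2.imread('pics/w5.png'),None,fx=1.5,fy=1.5,interpolation=2); cv2.imwrite('pics/w5b.png',c)"
```

```text
alt rot 90 [-0.2 -0.2  0.3]
  alt rot -90 [179.8   0.5   0.3]
t 18.0 pos [ 0.6885 -0.1186  0.3313] shift mm [67.3  7.   3. ] rot [-0.24 -0.18  0.32] F [ 0.1 -0.3 -1.3] w 0.0205 q [ 0.46  0.52 -0.55  1.55  0.3   1.15  0.15]
```

View pics/w5b.png

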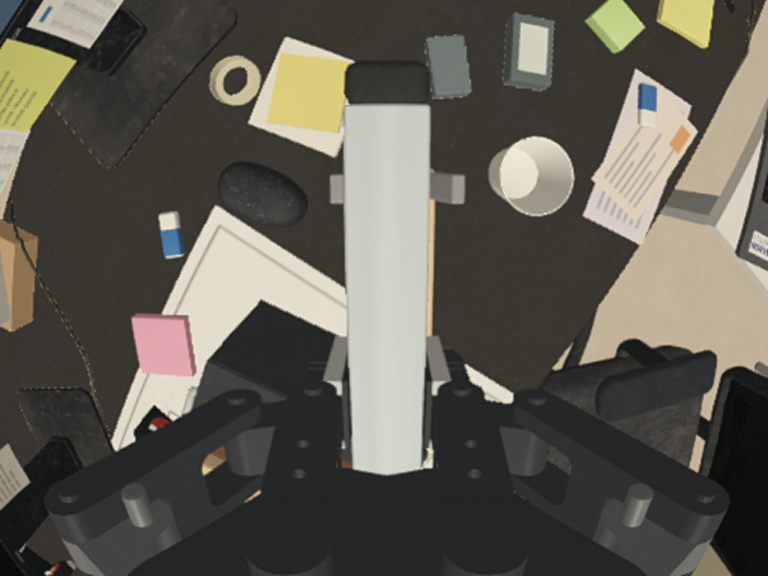

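Request:
{"name": "apply_moves", "arguments": {
  "deltas": [
    [[0.005, 0.006, 0.003], [-0.2, -0.2, 0.3], 0.01],
    [[0.015, 0.002, 0.001], [0, 0, 0], 0.01],
    [[0.01, 0, 0], [0, 0, 0], 0.01],
    [[0, 0, 0], [0, 0, 0], 0.01]
  ]
}}

```text
time: 18.38
ee_pos: [0.6911, -0.1106, 0.3031]
tcp_rot: [-0.109, 0.697, 0.108, 0.701]
ft_force: [-0.1, 0.0, -2.2]
gripper_width: 0.0211
```

```bash
python3 -c "
from h import *
rel([.6892,-.1115,.264],-72.2)"
```

```text
alt rot 90 [-0.2  0.3  0.1]
  alt rot -90 [179.8   0.2  -0.5]
t 18.38 pos [ 0.6911 -0.1106  0.3031] shift mm [39.1 -0.2 -2.3] rot [-0.17  0.32  0.14] F [-0.1  0.  -2.2] w 0.0211 q [ 0.45  0.54 -0.55  1.59  0.31  1.09  0.13]
```

Request:
{"name": "apply_moves", "arguments": {
  "deltas": [
    [[0.008, 0, -0.002], [-0.2, 0.3, 0.1], 0.01],
    [[0.01, 0, -0.001], [0, 0.2, 0.1], 0.01],
    [[0.006, 0, -0.001], [0, 0.1, 0], 0.01],
    [[0.002, 0, 0], [0, 0, 0], 0.01],
    [[0, 0, 0], [0, 0, 0], 0.01]
  ]
}}

```text
time: 18.8
ee_pos: [0.6878, -0.1121, 0.2762]
tcp_rot: [-0.11, 0.7, 0.11, 0.697]
ft_force: [-0.0, -0.6, -2.6]
gripper_width: 0.0211
```

```bash
python3 -c "
from h import *
rel([.6892,-.1115,.2632],-72.2)"
```

```text
alt rot 90 [ 0.  -0.2 -0. ]
  alt rot -90 [-180.     0.    -0.3]
t 18.8 pos [ 0.6878 -0.1121  0.2762] shift mm [13.   0.1  1.6] rot [ 0.04 -0.21 -0.02] F [-0.  -0.6 -2.6] w 0.0211 q [ 0.45  0.56 -0.54  1.61  0.32  1.06  0.13]
```

Request:
{"name": "apply_moves", "arguments": {
  "deltas": [
    [[0.005, 0, 0.0015], [0, -0.2, 0], 0.01],
    [[0.004, 0, 0.001], [0, 0, 0], 0.01],
    [[0.003, 0, 0], [0, 0, 0], 0.01],
    [[0.002, 0, 0], [0, 0, 0], 0.01]
  ]
}}

```text
time: 19.13
ee_pos: [0.6913, -0.1114, 0.2632]
tcp_rot: [-0.11, 0.698, 0.109, 0.699]
ft_force: [-5.4, -0.1, 11.3]
gripper_width: 0.0212
```

```bash
python3 -c "
from h import *
rel([.6892,-.1115,.2632],-72.2)"
```

```text
alt rot 90 [0.  0.1 0.1]
  alt rot -90 [-1.8e+02 -1.0e-01  2.0e-01]
t 19.13 pos [ 0.6913 -0.1114  0.2632] shift mm [-0.   0.6 -2. ] rot [0.01 0.1  0.05] F [-5.4 -0.1 11.3] w 0.0212 q [ 0.44  0.58 -0.53  1.62  0.33  1.03  0.12]
```

Request:
{"name": "apply_moves", "arguments": {
  "deltas": [
    [[-0.001, 0, -0.003], [0, 0, 0], 0.01],
    [[0, 0, -0.002], [0, 0, 0], 0.01],
    [[0, 0, 0], [0, 0, 0], 0.01]
  ]
}}

```text
time: 19.38
ee_pos: [0.6881, -0.1123, 0.2651]
tcp_rot: [-0.11, 0.696, 0.109, 0.701]
ft_force: [-0.1, -0.9, -3.2]
gripper_width: 0.0209
```

```bash
python3 -c "
from h import *
rel([.6892,-.1115,.2632],-72.2)"
```

```text
alt rot 90 [0.  0.4 0.1]
  alt rot -90 [-1.8e+02 -1.0e-01  6.0e-01]
t 19.38 pos [ 0.6881 -0.1123  0.2651] shift mm [1.9 0.4 1.3] rot [0.03 0.37 0.09] F [-0.1 -0.9 -3.2] w 0.0209 q [ 0.45  0.57 -0.54  1.63  0.33  1.02  0.12]
```

Request:
{"name": "apply_moves", "arguments": {
  "deltas": [
    [[0.001, 0, 0.001], [0, 0.3, 0], 0.01],
    [[0.001, 0, 0.0005], [0, 0.1, 0], 0.01]
  ]
}}

```text
time: 19.55
ee_pos: [0.6891, -0.1122, 0.2632]
tcp_rot: [-0.11, 0.699, 0.109, 0.698]
ft_force: [-1.7, 1.0, 9.1]
gripper_width: 0.0211
```

```bash
python3 -c "
from h import *
rel([.6892,-.1115,.2632],-72.2)"
```

```text
alt rot 90 [ 0.  -0.1  0.1]
  alt rot -90 [-1.8e+02 -2.0e-01 -1.0e-01]
t 19.55 pos [ 0.6891 -0.1122  0.2632] shift mm [-0.   0.6  0.4] rot [ 0.01 -0.09  0.1 ] F [-1.7  1.   9.1] w 0.0211 q [ 0.44  0.58 -0.53  1.63  0.33  1.03  0.12]
```

Seated on the fork floors at the original pose. Open slowly to 0.06 and lift.

Request:
{"name": "apply_moves", "arguments": {
  "deltas": [
    [[0, 0, 0], [0, 0, 0], 0.024],
    [[0, 0, 0], [0, 0, 0], 0.03],
    [[0, 0, 0], [0, 0, 0], 0.045],
    [[0, 0, 0], [0, 0, 0], 0.06],
    [[0, 0, 0], [0, 0, 0], 0.06],
    [[0, 0, 0], [0, 0, 0], 0.06],
    [[-0.01, 0, 0], [0, 0, 0], 0.06],
    [[-0.02, 0, 0], [0, 0, 0], 0.06],
    [[-0.03, 0, 0], [0, 0, 0], 0.06],
    [[-0.03, 0, 0], [0, 0, 0], 0.06]
  ],
  "grip_force": 20
}}

```text
time: 20.38
ee_pos: [0.6858, -0.1124, 0.3507]
tcp_rot: [-0.109, 0.704, 0.11, 0.693]
ft_force: [0.3, 0.8, -0.3]
gripper_width: 0.06
```

Request:
{"name": "apply_moves", "arguments": {
  "deltas": [
    [[-0.03, 0, 0], [0, 0, 0], 0.06],
    [[-0.03, 0, 0], [0, 0, 0], 0.06],
    [[-0.03, 0, 0], [0, 0, 0], 0.06],
    [[-0.02, 0, 0], [0, 0, 0], 0.06],
    [[0, 0, 0], [0, 0, 0], 0.06],
    [[0, 0, 0], [0, 0, 0], 0.06]
  ]
}}

```text
time: 20.88
ee_pos: [0.689, -0.1108, 0.4799]
tcp_rot: [-0.111, 0.698, 0.109, 0.699]
ft_force: [-0.2, 0.1, -1.1]
gripper_width: 0.0603
```

```bash
python3 -c "
from h import *
rel([.6892,-.1115,.2632],-72.2)
save('wrist','w6'); save('top','t6'); save('side','s6')
a=cv2.imread('pics/w6.png');b=cv2.imread('pics/t6.png')[150:240,200:330];c=cv2.imread('pics/s6.png')[130:220,190:340]
b=cv2.resize(b,(390,216));c=cv2.resize(c,(390,216))
r=np.vstack([b,c])[:, :390]; a=cv2.resize(a,(408,306)); a=np.vstack([a,np.zeros((126,408,3),np.uint8)])
cv2.imwrite('pics/m6.png',np.hstack([a,r]))"
```

```text
alt rot 90 [0.1 0.1 0.1]
  alt rot -90 [-179.9   -0.2    0.2]
t 20.88 pos [ 0.689  -0.1108  0.4799] shift mm [ 2.167e+02 -2.000e-01 -4.000e-01] rot [0.1  0.1  0.14] F [-0.2  0.1 -1.1] w 0.0603 q [ 0.46  0.44 -0.57  1.34  0.24  1.43  0.21]
```

View pics/m6.png

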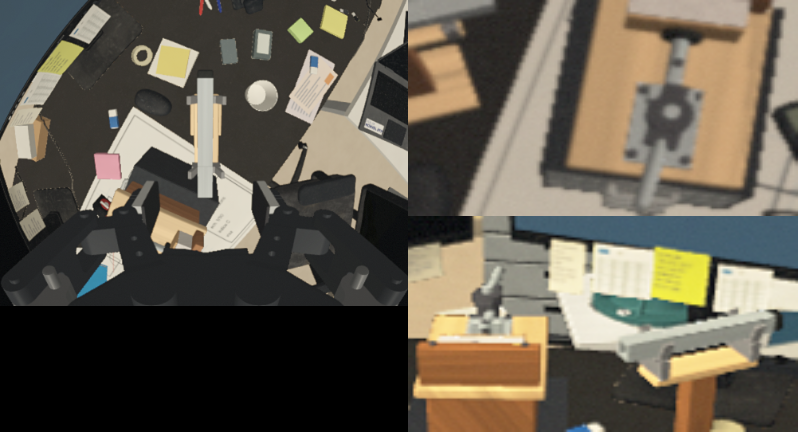

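```bash
python3 -c "
from h import *
print(workorder.job_done())"
```

```text
the job is handed in; nothing more can be done
None
```

I locked the clamp with the bar, laid the bar back in both forks of its rest, and handed the job in at about 21 s.

- **Fit:** I pushed the bar onto the stub until it met the nose, with about 6 N end-on.
- **Swing:** The push across the bar read at most about 6.5 N before the lever snapped over. Partway through, the bar was briefly twisted in its fit (about 0.5 N m, with the push reading about 3.5 N). I turned it back until that fell to about 0.2 N m. For the rest of the swing and the lean it stayed between about 0.1 and 0.4 N m.
- **Lean:** I leaned on the stop for about 0.75 s. The four readings in that time were 8.9 to 9.3 N, with 8.4 N at the end. Force was only read at the end of each move call, so a short peak in between would not show.
- **Laying back:** The bar touched a prong on the way down, with about 11 N upward and 5 N sideways. I backed off, re-centred it and set it down with about 9 N.

The last pictures show the lever in its locked position with the plunger out and the bar lying level in both forks. In that view the cup, mouse, eraser and notes look as they were; I did not check the calculator or tape measure closely. The gripper was about 0.2 m above the bar, open, touching nothing. No check failed.

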